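# Unscrew the mixing cup, weigh it and hang it up

### The job

Unscrew the red-handled cup from the mixer: the two drives are threaded opposite ways and look alike, so feel which way this cup comes loose, then lift it off. Stand it gently in the middle of the balance pan and let go so that it can be weighed, then take it again and hang it by the middle of its handle on the hook, level and at rest. Leave the blue-handled cup screwed in place and do not disturb the jars and the bottle.

Things in the scene. Friction and masses are not known exactly. Their poses are not given: they have to be found in the camera images.
- red_cup: Steel mixing cup with a stiff red handle, about 0.24 kg. Origin: centre of its underside; z up. Flat foot of radius 36 mm, 30 mm high, then an open bowl of radius 50 mm, rim 100 mm above the underside. Two lugs at the foot, along x, reach 46 mm from the axis, 4 to 10 mm up; they hold it in the drive.
- red_cup_handle (a point): Centre of the red handle's bar, on the cup's axis, 165 mm above its underside; axes as the cup's. The handle is an arch over the bowl: a level flat bar along y, 10 mm thick (x), 12 mm high, 114 mm long, on uprights at y = -53 and +53 mm (98 mm free between them, 59 mm free between bar and rim). Grip its middle for turning.
- blue_cup_handle (a point): Centre of the handle bar of the other cup, the same but with a blue handle. It is screwed into the other drive and stays there.
- mixer: Low white twin mixer, 170 x 300 x 55 mm (x, y, z), fixed. Origin: centre of its underside. Two drives, at y = +85 and -85 mm, either cup on either: grey collars, outer radius 56 mm, 19 mm high, on the top face, on which the cups' undersides rest. A seated cup has its axes parallel to the mixer's within 0.1 rad, 2 mm of play, and cannot be lifted.
- mixer_top (a point): Centre of the mixer's top face, between the drives. Their quick threads: one left-hand, one right-hand, nothing shows which. The right way round, a cup turns about its vertical axis with light friction to a stop about 1.15 rad from seated, and lifts straight out from 0.95 rad on. The wrong way, it meets a hard stop within 0.15 rad.
- pan (a point): Centre of the upper face of the balance's round steel pan, radius 65 mm, 70 mm above the bench, fixed; z up. The balance is a white box, 160 mm wide (y), reaching from 120 mm at -x to 80 mm at +x of this point.
- hook_seat (a point): The hook's seat: centre of the upper face of a level steel strip along x, 14 mm wide, 5 mm thick, 215 mm above the bench. Its free end at x = -26 mm goes through the handle's arch; the bar (along this y) then rests between stops 12 mm high at x = -23.5 and +23.5 mm, 42 mm free. Post, 18 mm square, 10 mm higher than the strip, at x = +110 mm; foot plate from x = 15 mm. Fixed.
- jar_a_mid (a point): White jar with a red lid, radius 32 mm, 85 mm high; point at half its height. Bystander.
- jar_b_mid (a point): Another such jar; point at half its height. Bystander.
- amber_mid (a point): Amber bottle with a black cap, radius 32 mm, 140 mm high; point at half its height. Bystander.

How it is judged:
On the way, in this order (a step that is already met when the one before it is completed fails the run):
1. the red cup is unscrewed and lifted clear of its drive (z of red_cup in the frame of mixer above 0.085 m), for 0.1 s.
2. the red cup stands upright and still in the middle of the balance pan (within 35 mm), let go (distance between red_cup and pan below 0.035 m and angle between red_cup's own z axis and vertical below 0.08 rad and linear speed of red_cup below 0.02 m/s and contact force between red_cup and the fingers below 0.1 N), for 0.4 s.
At the end, for the whole second after the job is handed in: The red cup hangs from the hook by the middle of its handle (bar centre within 30 mm of the seat's centre), level within 0.2 rad, at rest and let go; the blue cup is still screwed in its drive (distance between red_cup_handle and hook_seat below 0.03 m and angle between red_cup's own z axis and vertical below 0.2 rad and contact force between red_cup and hook above 0.8 N and linear speed of red_cup below 0.04 m/s and angular speed of red_cup below 0.4 rad/s and contact force between red_cup and the fingers below 0.1 N and distance of blue_cup_handle from where it was at the start of the episode below 0.015 m); the robot touches nothing.
It fails at once if the cup is dropped onto the balance (moving at over 0.5 m/s at the pan) (distance between red_cup and pan below 0.035 m and linear speed of red_cup above 0.5 m/s).
It fails at once if the blue cup is unscrewed (turned by over 0.4 rad) (angle between the y axis of blue_cup_handle and the y axis of mixer, either way round above 0.4 rad).
It fails at once if the blue cup is pulled about or lifted (15 mm) (distance of blue_cup_handle from where it was at the start of the episode above 0.015 m).
It fails at once if a jar or the bottle is pushed away or knocked over (40 mm) (distance of any of jar_a_mid, jar_b_mid, amber_mid from where it was at the start of the episode above 0.04 m).
It also fails if it takes over 69 s, if anything falls off the work surface, if the arm or the gripper's body presses on something with over 40 N, if the wrist force passes 120 N, or if a joint passes its speed limit or range.

### The arm

A 6-joint arm with a two-finger parallel gripper is mounted at the origin on the work surface. World frame = base frame: x ahead of the robot, y to its left, z up, the work surface at z = 0. Lengths are in m, angles in rad, forces in N, time in s.
With the tool pointing down it reaches from about 0.375 to 0.9 m from the base axis. Payload 3.1 kg.
Tool frame: the origin (TCP) lies at the centre of the arm's flange, where the gripper is bolted on; the fingertips stand 182 mm ahead of it and the grasp point (between the pads) lies 164 mm ahead of it; z points along the fingers, x is the direction in which the jaws open and shut, and the axes are right-handed (so a half turn about z gives the same grasp; the last joint's range is limited). The gripper opens to 87 mm and grips with 3 to 60 N. Pads are 19 mm wide; open, the fingers measure 117 mm over their backs; the gripper's body (75 mm by 190 mm) begins 51 mm behind the grasp point.
Start: joints at [-1.498, 0.527, 1.433, -0, 1.181, -0.178], TCP at [0.155, -0.605, 0.405] pointing down, gripper open.
Joint ranges: [-3.08, 3.08], [-0.75, 2.2], [0.22, 2.44], [-1.43, 4.57], [0, 2.65], [-2.85, 2.85]. Speed limits (rad/s): [2.79, 2.79, 3.14, 3.14, 3.14, 3.14].

### API

Orientations are given as a unit quaternion [x, y, z, w].
In Python, from rig import status, eyes, robot gives the robot as it stands. The module is installed in compiled form; this text tells all that it offers.
- The arm moves only by the tool step_arm, never from a script. Its argument "steps" is a list of rows, each a list of 7 numbers: the closure, from -1 (fully open) to 1 (shut), so that 0 is half open, then the shift along the tool's x, y, z each as a share of 0.025 m, from -1 to 1, then the turn, a rotation vector about the tool's x, y, z each as a share of 8 degrees, from -1 to 1. In form: [[jaw, dx, dy, dz, rx, ry, rz], ...]. A call has exactly 10 rows; each row shifts and turns the commanded pose from where the row before left it, along the tool's axes as they then stand; what a row does not reach is not made up. A row lasts 1/10 s, in which the tool goes at most 50 mm and 8.59 degrees, less where a joint would pass 70% of its speed; a pose out of reach is approached as far as the arm can. A call with a number of a shift or a turn outside -1 to 1 is refused whole. A call with a gripper value outside its range is refused whole. The fingers move at their own pace and stop on an object; "squeeze" is the grip in N (left out, the last holds). Time passes only in rows, so rows that do not move let the fingers close, or fill a call up. It gives the time, the measured TCP pose, the force and the opening at its end, in the units of the state.
- status.get_obs(): the state, without advancing time (a new reading comes with each control period).
- eyes.camera(name): name is "scene" or "side" or "wrist"; returns (picture, depth): 420x560x3 uint8, red, green, blue; 420x560 float32, m along the optical axis (not along the pixel's ray), 0 where there is no reading.
- eyes.camera_info(name): a dict with "K" (3x3 intrinsics, pixels), "R" (3x3) and "t" (3): a world point X has camera coordinates R X + t. Camera axes: x right, y down, z forward; pixel columns grow to the right and rows downward; lengths in m; the calibration is good to about 2 mm. A picture is of the moment at which its call begins: read the wrist's pose just before it. camera_info takes no time and is no camera call; for the wrist camera it gives the pose at the moment of the call.
- robot.hand_in(): hands the job in, once; it reports no verdict.
The state is a dict: "time": time; "q": joint angles; "joint_velocities": joint speeds; "joint_torque": joint torques, N m; "position": TCP position; "tool_rot": TCP orientation; "ft_force": force on the tool from outside, world axes, zero at the start; "moment": the same for the moment, N m; "grip_width": finger opening in m.
Only numpy, scipy, OpenCV 4.12 (cv2) and the standard library are available. Lean on these libraries where they do the work, as an engineer would, in place of code of your own. Each camera call takes 0.05 s, during which the arm holds its last target.

## Working session

There is one attempt and no reset: what is moved stays moved. The work goes in short steps, Python scripts to look and compute and a tool call to move; the robot and the scene stay as the last step left them, time stands still between calls to the robot, and variables do not carry over. Pictures are saved under pics/ and viewed, and the job is handed in when it is done.

Besides the shell and the picture viewer there is one more tool, called after "Request:" by a JSON object that holds its "op" and its "data". step_arm: Moves the arm, as the interface text tells. Its arguments: {"type":"object","properties":{"steps":{"type":"array"},"squeeze":{"type":"number"}},"required":["steps"]}

```bash
mkdir -p pics; cat > h.py <<'E'
import numpy as np, cv2
from rig import status, eyes, robot
def snap(n,f):
    I=eyes.camera_info(n); p,d=eyes.camera(n)
    cv2.imwrite(f'pics/{f}.png',cv2.cvtColor(p,cv2.COLOR_RGB2BGR))
    np.savez(f'pics/{f}.npz',p=p,d=d,K=I['K'],R=I['R'],t=I['t'])
def load(f): return np.load(f'pics/{f}.npz')
def px(f,u,v,z=None,D=None):
    a=D if D is not None else load(f)
    K,R,t=a['K'],a['R'],a['t']
    r=np.linalg.inv(K)@np.array([u,v,1.])
    c=-R.T@t; w=R.T@r
    if z is None: return c+w*a['d'][int(v),int(u)]
    return c+w*(z-c[2])/w[2]
def cloud(f):
    a=load(f);d=a['d'];v,u=np.indices(d.shape)
    P=np.stack([u,v,np.ones_like(u)],-1)@np.linalg.inv(a['K']).T*d[...,None]
    return (P-a['t'])@a['R'],d>0,a['p']
E
python3 - <<'E'
from h import *
print(status.get_obs())
snap('scene','s0');snap('side','d0')
for n in('scene','side','wrist'):
    I=eyes.camera_info(n);print(n,I['K'],-np.array(I['R']).T@I['t'])
E
```

```text
{'time': 0.0, 'q': array([-1.49848048e+00,  5.28452990e-01,  1.43388168e+00,  1.74826029e-05,
        1.18138572e+00, -1.78492333e-01]), 'joint_velocities': array([-7.92768749e-04,  3.50873916e-04, -1.80299464e-03, -7.67369327e-05,
        1.02721500e-03, -8.13682608e-04]), 'joint_torque': array([-1.63658209e-03, -4.40044284e+01, -1.76590115e+01,  6.32185838e-02,
        5.81821008e-02, -1.62730912e-04]), 'position': array([ 0.15512726, -0.60509483,  0.40378587]), 'tool_rot': array([ 7.89993378e-01, -6.13114452e-01, -7.05280211e-04, -7.96531423e-04]), 'ft_force': array([0.58339166, 0.15891819, 0.55497396]), 'moment': array([ 0.00052243,  0.01551687, -0.02521168]), 'grip_width': 0.0868998698391514}
scene [[517.31722582   0.         278.17892502]
 [  0.         517.31722582 197.53032842]
 [  0.           0.           1.        ]] [1.36492745 0.38454268 0.94844773]
side [[436.84307134   0.         277.22906601]
 [  0.         436.84307134 212.0237169 ]
 [  0.           0.           1.        ]] [0.29885577 0.88118622 0.83103512]
wrist [[346.8235166    0.         272.66672564]
 [  0.         346.8235166  207.0144954 ]
 [  0.           0.           1.        ]] [ 0.23545995 -0.58439853  0.38395281]
```

View pics/s0.png

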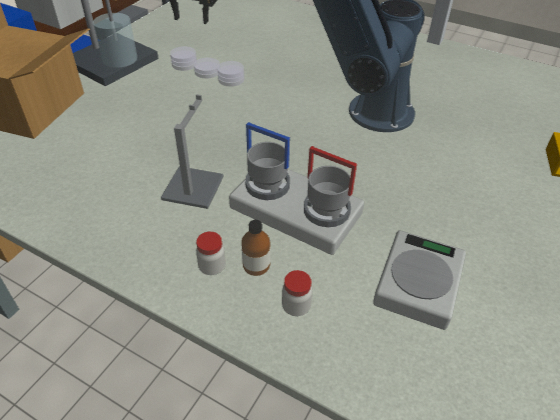

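View pics/d0.png

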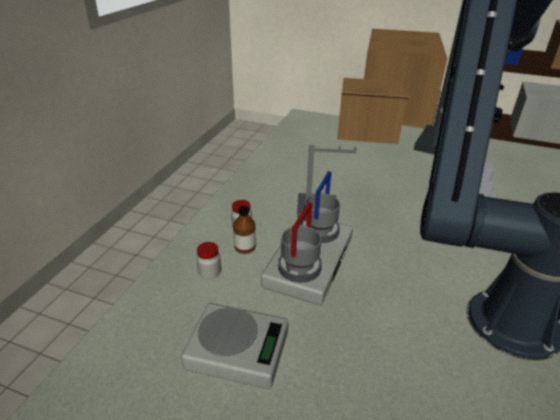

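The scene view shows the red handle near (332,158), the blue one near (268,132), the pan near (422,273) and the hook strip from (181,125) to (198,97). Next I'll measure them using colour and depth.

```bash
python3 - <<'E'
from h import *
for f in('s0','d0'):
    P,ok,p=cloud(f); p=p.astype(int); r,g,b=p[...,0],p[...,1],p[...,2]
    print(f)
    for nm,m in(('red',(r>90)&(g<60)&(b<60)),('blue',(b>90)&(r<60)&(g<100))):
        m=m&ok&(P[...,2]>.222)&(P[...,2]<.26)&(P[...,0]>0.3)&(np.abs(P[...,1])<.5)
        Q=P[m]; 
        if len(Q)<10: print(nm,len(Q));continue
        c=(Q[:,:2].min(0)+Q[:,:2].max(0))/2
        e=np.linalg.svd(Q[:,:2]-Q[:,:2].mean(0),full_matrices=False)[2][0]
        s=(Q[:,:2]-Q[:,:2].mean(0))@e
        mid=Q[:,:2].mean(0)+e*(s.min()+s.max())/2
        print(nm,len(Q),'mid',mid,'dir',e,np.degrees(np.arctan2(e[1],e[0])),'len',np.ptp(s),'z',Q[:,2].min(),np.percentile(Q[:,2],[50,95,99]))
    # pan: z .066-.074
    m=ok&(abs(P[...,2]-.07)<.004)&(P[...,0]>.3)&(P[...,1]>.1)
    Q=P[m]; print('pan',len(Q),Q.mean(0),Q.min(0),Q.max(0))
    m=ok&(P[...,2]>.2)&(P[...,2]<.235)&(P[...,0]>.3)&(P[...,1]<-.17)&(P[...,1]>-.6)&(np.ptp(p,axis=-1)<30)
    Q=P[m]; v,u=np.nonzero(m); print('hook',len(Q),Q.min(0),Q.max(0),u.min(),u.max(),v.min(),v.max())
I=cv2.imread('pics/s0.png');cv2.imwrite('pics/c1.png',cv2.resize(I[80:220,150:290],None,fx=4.2,fy=4.2,interpolation=cv2.INTER_CUBIC))
I=cv2.imread('pics/d0.png');cv2.imwrite('pics/c2.png',cv2.resize(I[130:240,280:400],None,fx=5,fy=5,interpolation=cv2.INTER_CUBIC))
E
```

```text
s0
red 126 mid [0.53718944 0.06184416] dir [0.03873861 0.99924938] 87.77988543712677 len 0.11064566397300485 z 0.22211864635837394 [0.22546055 0.22732734 0.22793722]
blue 109 mid [ 0.53142742 -0.10704966] dir [0.01544363 0.99988074] 89.11511021584298 len 0.11122823946879316 z 0.22207057742420708 [0.22516784 0.22826331 0.22874629]
pan 2411 [0.61772504 0.31399822 0.06956226] [0.4951852  0.10021732 0.06600242] [0.8058023  0.38873401 0.07398513]
hook 344 [ 0.48802388 -0.33996341  0.20012151] [ 0.63291575 -0.28388837  0.22941028] 174 201 94 137
d0
red 91 mid [0.53396384 0.06188814] dir [0.04325151 0.99906422] 87.52109793718908 len 0.11235939382545695 z 0.22204188866140465 [0.2248225  0.22620607 0.22725962]
blue 60 mid [ 0.52843835 -0.10604996] dir [0.0149784  0.99988782] 89.14176904007097 len 0.1156472178394263 z 0.22209890263119741 [0.22444016 0.22634663 0.2275269 ]
pan 2377 [0.61041537 0.31293041 0.06916168] [0.49579881 0.10011748 0.06601101] [0.79314053 0.38928354 0.07397345]
hook 648 [ 0.48562539 -0.59967579  0.2000181 ] [ 1.95759346 -0.28397847  0.23498083] 0 356 66 154
```

View pics/c1.png

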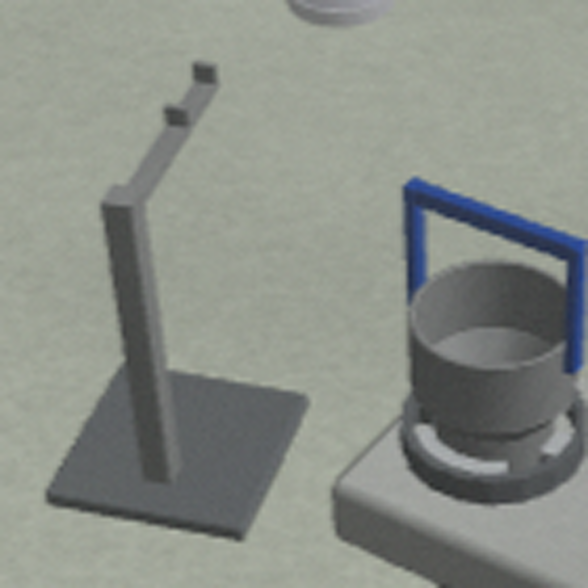

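View pics/c2.png

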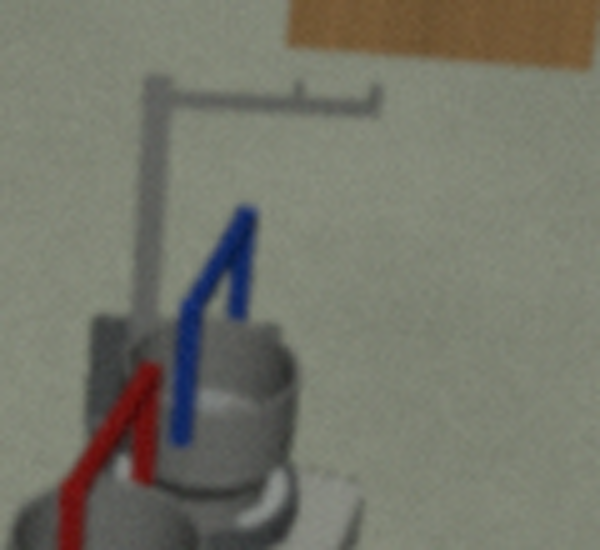

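```bash
python3 - <<'E'
from h import *
for f in('s0','d0'):
    P,ok,p=cloud(f); p=p.astype(int)
    m=ok&(abs(P[...,2]-.07)<.006)&(P[...,0]>.45)&(P[...,0]<.85)&(P[...,1]>.2)&(P[...,1]<.5)
    g=p.mean(-1); 
    v,u=np.nonzero(m); print(f,u.min(),u.max(),v.min(),v.max(), np.histogram(g[m]))
    I=cv2.imread(f'pics/{f}.png'); 
    b=(380,230,470,330) if f=='s0' else(180,295,295,390)
    cv2.imwrite(f'pics/pan_{f}.png',cv2.resize(I[b[1]:b[3],b[0]:b[2]],None,fx=6,fy=6,interpolation=cv2.INTER_CUBIC))
    # hook strip cloud
    m=ok&(P[...,2]>.205)&(P[...,2]<.235)&(P[...,0]>.45)&(P[...,0]<.66)&(P[...,1]<-.25)&(P[...,1]>-.37)
    Q=P[m]; e=np.linalg.svd(Q[:,:2]-Q[:,:2].mean(0),full_matrices=False)[2][0]
    print('hook',len(Q),e,np.degrees(np.arctan2(e[1],e[0])),Q.mean(0)); 
    s=(Q[:,:2]-Q[:,:2].mean(0))@e; print(s.min(),s.max())
    for k in np.argsort(Q[:,0])[::max(1,len(Q)//25)]: print(Q[k].round(4))
E
```

```text
s0 392 453 250 298 (array([  22,   15,    9,   11,   14,   83, 2060,  102,   23,   10]), array([ 67.33333333,  75.8       ,  84.26666667,  92.73333333,
       101.2       , 109.66666667, 118.13333333, 126.6       ,
       135.06666667, 143.53333333, 152.        ]))
hook 328 [0.96081829 0.27717901] 16.091911181483198 [ 0.56755222 -0.30872646  0.21698574]
-0.08285710840379723 0.06673900011177909
[ 0.488  -0.3267  0.2228]
[ 0.4921 -0.3298  0.2241]
[ 0.4942 -0.3345  0.2237]
[ 0.4978 -0.3269  0.2135]
[ 0.5073 -0.3355  0.2131]
[ 0.5146 -0.3297  0.2162]
[ 0.5266 -0.3152  0.2134]
[ 0.5374 -0.3156  0.2196]
[ 0.5395 -0.3237  0.2151]
[ 0.5419 -0.3189  0.2153]
[ 0.5508 -0.3093  0.2151]
[ 0.5557 -0.3087  0.2153]
[ 0.5656 -0.3104  0.2148]
[ 0.5721 -0.3082  0.2167]
[ 0.5801 -0.3052  0.2168]
[ 0.5862 -0.2985  0.2113]
[ 0.5935 -0.2955  0.2141]
[ 0.601  -0.2933  0.2109]
[ 0.6125 -0.2972  0.2253]
[ 0.6173 -0.2871  0.209 ]
[ 0.6212 -0.2867  0.2117]
[ 0.6247 -0.284   0.2121]
[ 0.6263 -0.29    0.2224]
[ 0.6281 -0.295   0.2187]
[ 0.6298 -0.2939  0.2174]
[ 0.6319 -0.2964  0.2091]
d0 198 257 308 356 (array([
[... 364 characters left out ...]
 0.4856 -0.3247  0.2185]
[ 0.4898 -0.3296  0.2188]
[ 0.4942 -0.3242  0.2137]
[ 0.5002 -0.3255  0.2085]
[ 0.5057 -0.3201  0.2135]
[ 0.5119 -0.3336  0.2127]
[ 0.5174 -0.3186  0.2086]
[ 0.5229 -0.3263  0.2141]
[ 0.5292 -0.3142  0.2118]
[ 0.5342 -0.3082  0.2137]
[ 0.5383 -0.321   0.2239]
[ 0.5451 -0.315   0.2118]
[ 0.5518 -0.3038  0.2125]
[ 0.5594 -0.321   0.2131]
[ 0.5656 -0.3206  0.2121]
[ 0.5711 -0.3168  0.2129]
[ 0.577  -0.315   0.2126]
[ 0.5833 -0.3028  0.2138]
[ 0.5886 -0.299   0.2146]
[ 0.5964 -0.3038  0.2142]
[ 0.6031 -0.2949  0.2103]
[ 0.61   -0.2841  0.2176]
[ 0.6117 -0.2993  0.2237]
[ 0.6168 -0.2867  0.2116]
[ 0.6197 -0.2857  0.2116]
[ 0.6225 -0.2844  0.2117]
[ 0.6262 -0.2943  0.2234]
```

```bash
python3 - <<'E'
import cv2
a=cv2.imread('pics/pan_s0.png');b=cv2.imread('pics/pan_d0.png');print(a.shape,b.shape)
import numpy as np
I=cv2.imread('pics/s0.png');cv2.imwrite('pics/hk_s.png',cv2.resize(I[85:145,165:215],None,fx=10,fy=10,interpolation=cv2.INTER_CUBIC))
I=cv2.imread('pics/d0.png');cv2.imwrite('pics/hk_d.png',cv2.resize(I[140:160,300:365],None,fx=12,fy=12,interpolation=cv2.INTER_CUBIC))
E
```

```text
(600, 540, 3) (570, 690, 3)
```

View pics/pan_s0.png

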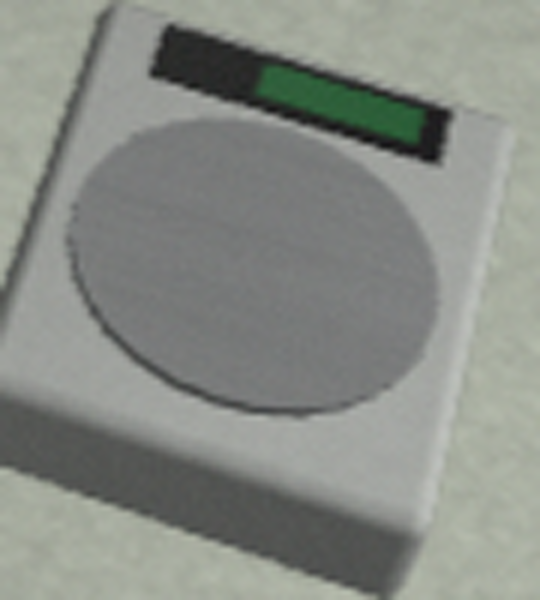

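View pics/pan_d0.png

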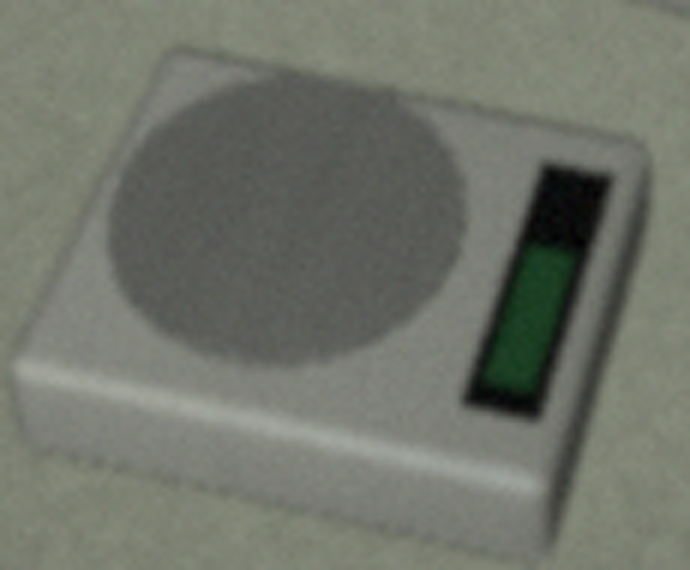

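View pics/hk_s.png

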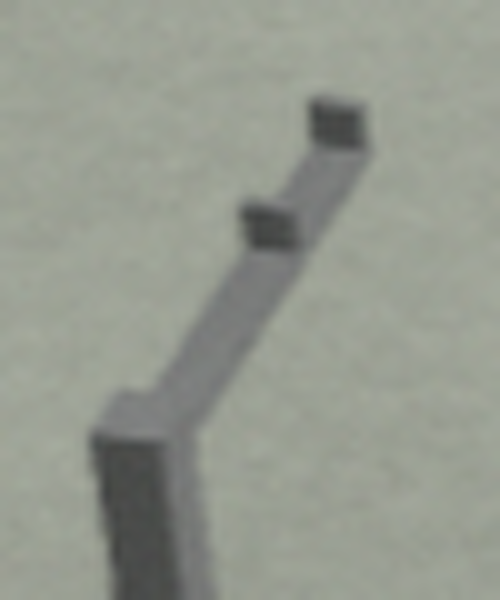

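View pics/hk_d.png

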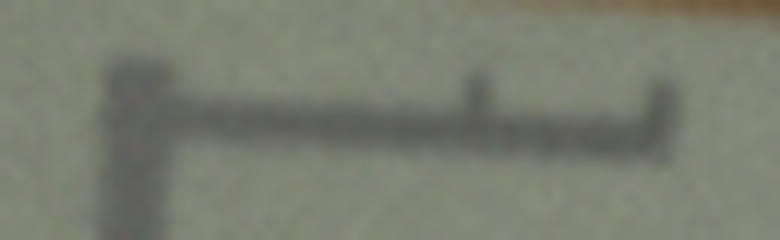

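```bash
python3 - <<'E'
from h import *
from scipy.optimize import least_squares
def proj(f,X):
    a=load(f); c=X@a['R'].T+a['t']; q=c@a['K'].T; return q[:,:2]/q[:,2:]
E={'s0':np.array([68/6+380,438/6+380,117/6+230,415/6+230]),'d0':np.array([108/6+180,466/6+180,68/6+295,368/6+295])}
th=np.linspace(0,2*np.pi,361)
def ext(f,x):
    q=proj(f,np.c_[x[0]+.065*np.cos(th),x[1]+.065*np.sin(th),0*th+.07]); return np.r_[q[:,0].min(),q[:,0].max(),q[:,1].min(),q[:,1].max()]
for f in E:
    r=least_squares(lambda x:ext(f,x)-E[f],[.65,.31]); print(f,r.x,r.fun)
for f,A in(('s0',[(198.8,95.3),(192.1,105.6)]),('d0',[(355.7,146.8),(340,146.2)])):
    a,b=[px(f,u,v,.227) for u,v in A]; d=b-a
    print(f,a,b,'seat',(a+b)/2,np.linalg.norm(d),np.degrees(np.arctan2(d[1],d[0])))
for f,A in(('s0',(178.5,125.9)),('d0',(311.5,145.5))):
    print('post',px(f,*A,.225))
E
```

```text
s0 [0.61794987 0.32511788] [-0.24730667  0.2435154   0.34987411 -0.31957246]
d0 [0.61183729 0.32530532] [-0.15448645  0.15476285  1.28790941 -1.04991956]
s0 [ 0.49328364 -0.32920928  0.227     ] [ 0.53860315 -0.31648936  0.227     ] seat [ 0.5159434  -0.32284932  0.227     ] 0.047070734910511926 15.677945229548994
d0 [ 0.48980124 -0.3352241   0.227     ] [ 0.53551728 -0.32129042  0.227     ] seat [ 0.51265926 -0.32825726  0.227     ] 0.04779230558761475 16.950570785875012
post [ 0.61992054 -0.29588868  0.225     ]
post [ 0.61916139 -0.29723376  0.225     ]
```

Both cameras agree to within a few mm:

| Item | x | y | Angle |
|---|---|---|---|
| Red bar | 0.536 | 0.062 | 87.6° |
| Pan | 0.615 | 0.325 | – |
| Hook seat | 0.514 | -0.325 | 16.3° |

The bar top is about 0.226 m high, so the underside sits at 0.055 m. First I'll lift and rotate the tool.

Request:
{"op": "step_arm", "data": {"steps": [[-1,0,0,-0.35,0,0,-0.915],[-1,0,0,-0.35,0,0,-0.915],[-1,0,0,-0.35,0,0,-0.915],[-1,0,0,-0.35,0,0,-0.915],[-1,0,0,-0.35,0,0,-0.915],[-1,0,0,-0.35,0,0,-0.915],[-1,0,0,-0.35,0,0,-0.915],[-1,0,0,-0.35,0,0,-0.915],[-1,0,0,-0.35,0,0,-0.915],[-1,0,0,-0.35,0,0,-0.915]], "squeeze": 40}}

```text
time: 1.1
position: [0.1551, -0.6052, 0.4919]
tool_rot: [1.0, -0.019, -0.0, -0.001]
ft_force: [0.1, -0.2, 0.3]
grip_width: 0.0872
```

```bash
cat > go.py <<'E'
# usage: go.py x y z phi_deg : total moves in tool-frame units from measured pose
import sys; from h import *
from scipy.spatial.transform import Rotation as Ro
o=status.get_obs(); R=Ro.from_quat(o['tool_rot']).as_matrix(); p=np.array(o['position'])
phi=np.degrees(np.arctan2(R[1,0],R[0,0])); print('t',round(o['time'],2),'p',p.round(4),'phi',phi.round(2),'zax',R[:,2].round(4),'F',o['ft_force'].round(2),'M',o['moment'].round(3),'w',round(o['grip_width'],4),'q',o['q'].round(2))
if len(sys.argv)>4:
    T=np.array([float(a) for a in sys.argv[1:4]]); print('d tool rows(25mm):',((R.T@(T-p))/.025).round(2),'rz rows(8deg):',round(-(float(sys.argv[4])-phi)/8,2))
    b=np.degrees(np.array(Ro.from_matrix(R.T@Ro.from_euler('xyz',[180,0,float(sys.argv[4])],degrees=True).as_matrix()).as_rotvec()))/8; print('full rotvec rows',b.round(3))
E
python3 go.py .5355 .062 .50 -2.4
```

```text
t 1.1 p [ 0.1551 -0.6052  0.4919] phi -2.13 zax [-0.      0.0015 -1.    ] F [ 0.09 -0.19  0.3 ] M [ 0.01  -0.084  0.003] w 0.0872 q [-1.5   0.45  1.32  0.    1.37 -1.46]
d tool rows(25mm): [ 14.21 -27.24  -0.28] rz rows(8deg): 0.03
full rotvec rows [-0.01   0.001  0.034]
```

Request:
{"op": "step_arm", "data": {"steps": [[-1,0.474,-0.908,0,0,0,0],[-1,0.474,-0.908,0,0,0,0],[-1,0.474,-0.908,0,0,0,0],[-1,0.474,-0.908,0,0,0,0],[-1,0.474,-0.908,0,0,0,0],[-1,0.474,-0.908,0,0,0,0],[-1,0.474,-0.908,0,0,0,0],[-1,0.474,-0.908,0,0,0,0],[-1,0.474,-0.908,0,0,0,0],[-1,0.474,-0.908,0,0,0,0]]}}

```text
time: 2.1
position: [0.2835, -0.3825, 0.4919]
tool_rot: [1.0, -0.021, -0.0, -0.0]
ft_force: [0.2, -0.1, 0.4]
grip_width: 0.0869
```

Request:
{"op": "step_arm", "data": {"steps": [[-1,0.474,-0.908,0,0,0,0],[-1,0.474,-0.908,0,0,0,0],[-1,0.474,-0.908,0,0,0,0],[-1,0.474,-0.908,0,0,0,0],[-1,0.474,-0.908,0,0,0,0],[-1,0.474,-0.908,0,0,0,0],[-1,0.474,-0.908,0,0,0,0],[-1,0.474,-0.908,0,0,0,0],[-1,0.474,-0.908,0,0,0,0],[-1,0.474,-0.908,0,0,0,0]]}}

```text
time: 3.1
position: [0.4114, -0.1608, 0.492]
tool_rot: [1.0, -0.021, -0.0, -0.0]
ft_force: [0.4, 0.3, 0.7]
grip_width: 0.0872
```

Request:
{"op": "step_arm", "data": {"steps": [[-1,0.474,-0.908,0,0,0,0],[-1,0.474,-0.908,0,0,0,0],[-1,0.474,-0.908,0,0,0,0],[-1,0.474,-0.908,0,0,0,0],[-1,0.474,-0.908,0,0,0,0],[-1,0.474,-0.908,0,0,0,0],[-1,0.474,-0.908,0,0,0,0],[-1,0.474,-0.908,0,0,0,0],[-1,0.474,-0.908,0,0,0,0],[-1,0.474,-0.908,0,0,0,0]]}}

```text
time: 4.1
position: [0.5394, 0.061, 0.4918]
tool_rot: [1.0, -0.021, -0.001, -0.0]
ft_force: [1.1, -0.4, -0.0]
grip_width: 0.0867
```

```bash
python3 go.py .5355 .062 .384 -2.4; python3 - <<'E'
from h import *
snap('wrist','w1')
P,ok,p=cloud('w1'); p=p.astype(int)
m=ok&(p[...,0]>70)&(p[...,1]<50)&(p[...,2]<50)&(P[...,2]>.2)&(P[...,2]<.26)
Q=P[m];e=np.linalg.svd(Q[:,:2]-Q[:,:2].mean(0),full_matrices=False)[2][0];s=(Q[:,:2]-Q[:,:2].mean(0))@e
print(len(Q),Q[:,:2].mean(0)+e*(s.min()+s.max())/2,np.ptp(s),e,np.degrees(np.arctan2(e[1],e[0])),np.percentile(Q[:,2],[5,50,95]))
E
```

```text
t 4.1 p [0.5394 0.061  0.4918] phi -2.42 zax [-0.0011  0.     -1.    ] F [ 1.15 -0.36 -0.02] M [-0.066 -0.138  0.012] w 0.0867 q [-0.09  0.32  1.53 -0.    1.29 -0.05]
d tool rows(25mm): [-0.15 -0.04  4.31] rz rows(8deg): -0.0
full rotvec rows [-0.     0.008 -0.002]
1245 [0.53683583 0.063451  ] 0.1077990237827592 [-0.03812029 -0.99927316] -92.18466125382356 [0.2239876  0.22603674 0.22714214]
```

View pics/w1.png

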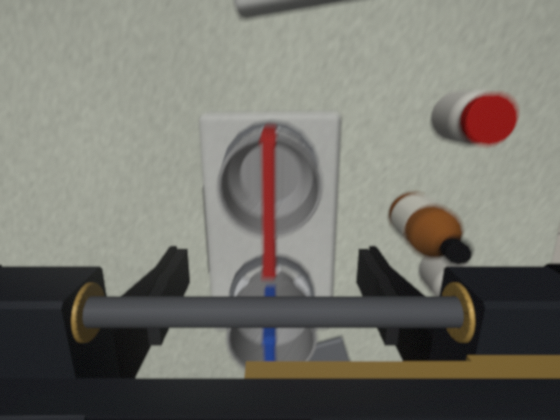

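The wrist view shows the red bar running from (269,130) to (269,277), with its centre at (0.537, 0.0625) and its top at z 0.226. This agrees with the fixed cameras, so I'll descend and grip.

Request:
{"op": "step_arm", "data": {"steps": [[-1,-0.06,-0.02,0.8,0,0,0],[-1,-0.06,-0.02,0.8,0,0,0],[-1,0,0,0.8,0,0,0],[-1,0,0,0.8,0,0,0],[-1,0,0,0.7,0,0,0],[-1,0,0,0.4,0,0,0],[-1,0,0,0,0,0,0],[1,0,0,0,0,0,0],[1,0,0,0,0,0,0],[1,0,0,0,0,0,0]], "squeeze": 40}}

```text
time: 5.15
position: [0.5365, 0.061, 0.3857]
tool_rot: [1.0, -0.021, 0.001, 0.0]
ft_force: [0.2, -0.2, -0.1]
grip_width: 0.0703
```

```bash
python3 go.py
```

```text
t 5.15 p [0.5365 0.061  0.3857] phi -2.43 zax [ 2.e-03 -2.e-04 -1.e+00] F [ 0.23 -0.23 -0.06] M [-0.065 -0.097  0.042] w 0.0703 q [-0.09  0.44  1.67  0.    1.03 -0.05]
```

Request:
{"op": "step_arm", "data": {"steps": [[1,0,0,0,0,0,0],[1,0,0,0,0,0,0],[1,0,0,0,0,0,0],[1,0,0,0,0,0,0],[1,0,0,0,0,0,0],[1,0,0,0,0,0,0],[1,0,0,0,0,0,0],[1,0,0,0,0,0,0],[1,0,0,0,0,0,0],[1,0,0,0,0,0,0]]}}

```text
time: 6.15
position: [0.5361, 0.0611, 0.3847]
tool_rot: [1.0, -0.021, -0.0, -0.0]
ft_force: [-0.5, -0.3, -0.4]
grip_width: 0.0093
```

```bash
python3 go.py
```

```text
t 6.15 p [0.5361 0.0611 0.3847] phi -2.43 zax [-6.e-04  1.e-04 -1.e+00] F [-0.48 -0.26 -0.4 ] M [-0.027  0.037 -0.031] w 0.0093 q [-0.09  0.44  1.67  0.    1.03 -0.05]
```

Gripped at 9.3 mm. Now I'll feel counter-clockwise by about 10°.

Request:
{"op": "step_arm", "data": {"steps": [[1,0,0,0,0,0,-0.2],[1,0,0,0,0,0,-0.2],[1,0,0,0,0,0,-0.2],[1,0,0,0,0,0,-0.2],[1,0,0,0,0,0,-0.2],[1,0,0,0,0,0,-0.2],[1,0,0,0,0,0,-0.1],[1,0,0,0,0,0,0],[1,0,0,0,0,0,0],[1,0,0,0,0,0,0]]}}

```text
time: 7.15
position: [0.5362, 0.0611, 0.3847]
tool_rot: [0.998, 0.069, -0.0, -0.0]
ft_force: [0.6, -0.3, -1.9]
grip_width: 0.0097
```

```bash
python3 go.py
```

```text
t 7.15 p [0.5362 0.0611 0.3847] phi 7.97 zax [-1.e-04  1.e-04 -1.e+00] F [ 0.65 -0.32 -1.89] M [-0.004 -0.096 -0.005] w 0.0097 q [-0.09  0.44  1.67  0.    1.03 -0.23]
```

Request:
{"op": "step_arm", "data": {"steps": [[1,0,0,0,0,0,-0.3],[1,0,0,0,0,0,-0.3],[1,0,0,0,0,0,-0.3],[1,0,0,0,0,0,-0.3],[1,0,0,0,0,0,-0.3],[1,0,0,0,0,0,0],[1,0,0,0,0,0,0],[1,0,0,0,0,0,0],[1,0,0,0,0,0,0],[1,0,0,0,0,0,0]]}}

```text
time: 8.15
position: [0.5362, 0.061, 0.3848]
tool_rot: [0.985, 0.173, -0.0, -0.0]
ft_force: [-0.7, -0.3, -1.6]
grip_width: 0.0097
```

```bash
python3 go.py;python3 - <<'E'
from h import *
snap('scene','s1')
I=cv2.imread('pics/s1.png');cv2.imwrite('pics/s1c.png',cv2.resize(I[60:260,220:380],None,fx=3,fy=3))
E
```

```text
t 8.15 p [0.5362 0.061  0.3848] phi 19.96 zax [-0.  0. -1.] F [-0.66 -0.31 -1.62] M [-0.026 -0.13  -0.035] w 0.0097 q [-0.09  0.44  1.67  0.    1.03 -0.44]
```

View pics/s1c.png

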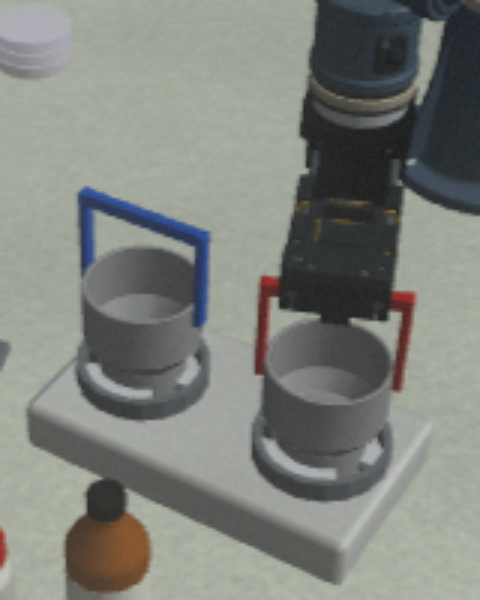

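The red handle has turned with the tool: it is no longer parallel to the blue bar, and there is no moment. So counter-clockwise loosens this cup, and I'll turn on to about 1.08 rad.

Request:
{"op": "step_arm", "data": {"steps": [[1,0,0,0,0,0,-0.5],[1,0,0,0,0,0,-0.5],[1,0,0,0,0,0,-0.5],[1,0,0,0,0,0,-0.5],[1,0,0,0,0,0,-0.5],[1,0,0,0,0,0,-0.5],[1,0,0,0,0,0,-0.5],[1,0,0,0,0,0,-0.5],[1,0,0,0,0,0,-0.3],[1,0,0,0,0,0,-0.3]]}}

```text
time: 9.2
position: [0.5362, 0.061, 0.3848]
tool_rot: [0.879, 0.476, 0.0, -0.0]
ft_force: [-0.5, 0.1, -2.2]
grip_width: 0.0097
```

```bash
python3 go.py
```

```text
t 9.2 p [0.5362 0.061  0.3848] phi 56.86 zax [ 0.  0. -1.] F [-0.48  0.12 -2.23] M [ 0.075 -0.132 -0.005] w 0.0097 q [-0.09  0.44  1.67  0.    1.03 -1.09]
```

Request:
{"op": "step_arm", "data": {"steps": [[1,0,0,0,0,0,0],[1,0,0,-0.1,0,0,0],[1,0,0,-0.1,0,0,0],[1,0,0,-0.1,0,0,0],[1,0,0,-0.2,0,0,0],[1,0,0,-0.2,0,0,0],[1,0,0,-0.2,0,0,0],[1,0,0,-0.2,0,0,0],[1,0,0,-0.2,0,0,0],[1,0,0,-0.2,0,0,0]]}}

```text
time: 10.2
position: [0.5362, 0.061, 0.4227]
tool_rot: [0.88, 0.475, 0.0, 0.0]
ft_force: [0.5, 0.9, -2.1]
grip_width: 0.0097
```

```bash
python3 go.py
```

```text
t 10.2 p [0.5362 0.061  0.4227] phi 56.77 zax [ 1.e-04  0.e+00 -1.e+00] F [ 0.46  0.91 -2.07] M [ 0.112 -0.172  0.011] w 0.0097 q [-0.09  0.39  1.63  0.    1.12 -1.08]
```

Request:
{"op": "step_arm", "data": {"steps": [[1,0,0,-0.3,0,0,0],[1,0,0,-0.3,0,0,0.55],[1,0,0,-0.3,0,0,0.55],[1,0,0,-0.3,0,0,0.55],[1,0,0,-0.3,0,0,0.55],[1,0,0,-0.3,0,0,0.55],[1,0,0,-0.3,0,0,0.55],[1,0,0,-0.3,0,0,0.55],[1,0,0,-0.3,0,0,0.55],[1,0,0,-0.3,0,0,0.65]]}}

```text
time: 11.2
position: [0.5361, 0.0611, 0.4979]
tool_rot: [0.99, 0.141, -0.0, -0.0]
ft_force: [0.7, -0.5, -1.8]
grip_width: 0.0099
```

```bash
python3 go.py .615 .325 .44 16.3; python3 - <<'E'
from h import *
snap('scene','s2')
E
```

```text
t 11.2 p [0.5361 0.0611 0.4979] phi 16.17 zax [-0.  0. -1.] F [ 0.73 -0.45 -1.81] M [-0.019 -0.078 -0.002] w 0.0099 q [-0.09  0.31  1.53  0.    1.31 -0.38]
d tool rows(25mm): [ 5.97 -9.26  2.32] rz rows(8deg): -0.02
full rotvec rows [-0.     0.    -0.016]
```

View pics/s2.png

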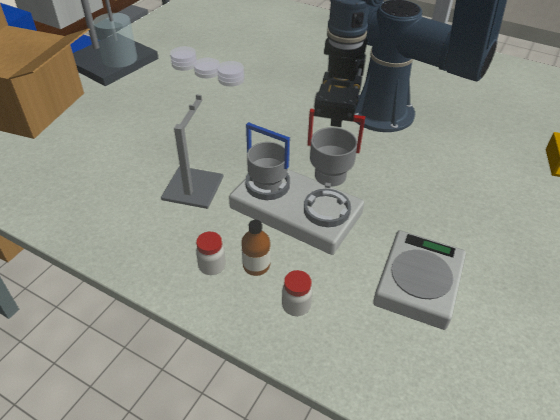

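The red cup is clear of its drive at (332,155), upright, and the blue cup hasn't moved. Next I'll carry it to the pan.

Request:
{"op": "step_arm", "data": {"steps": [[1,0.3,-0.46,0,0,0,0],[1,0.43,-0.66,0,0,0,0],[1,0.43,-0.66,0,0,0,0],[1,0.43,-0.66,0,0,0,0],[1,0.43,-0.66,0,0,0,0],[1,0.43,-0.66,0,0,0,0],[1,0.43,-0.66,0,0,0,0],[1,0.43,-0.66,0,0,0,0],[1,0.43,-0.66,0,0,0,0],[1,0.43,-0.66,0,0,0,0]]}}

```text
time: 12.25
position: [0.5913, 0.2457, 0.4967]
tool_rot: [0.99, 0.143, -0.0, -0.0]
ft_force: [0.5, 0.5, -2.9]
grip_width: 0.0096
```

Request:
{"op": "step_arm", "data": {"steps": [[1,0.43,-0.66,0.2,0,0,0],[1,0.43,-0.66,0.2,0,0,0],[1,0.43,-0.66,0.2,0,0,0],[1,0.3,-0.6,0.2,0,0,0],[1,0.2,-0.3,0.3,0,0,0],[1,0,0,0.3,0,0,0],[1,0,0,0.3,0,0,0],[1,0,0,0.3,0,0,0],[1,0,0,0.2,0,0,0],[1,0,0,0.2,0,0,0]]}}

```text
time: 13.25
position: [0.6139, 0.3249, 0.4369]
tool_rot: [0.99, 0.142, -0.0, 0.0]
ft_force: [0.0, 0.2, -2.4]
grip_width: 0.0096
```

```bash
python3 go.py .615 .325 .4005 16.3; python3 - <<'E'
from h import *
snap('scene','s3');snap('side','d3')
I=cv2.imread('pics/s3.png')[130:330,330:480];J=cv2.imread('pics/d3.png')[210:410,150:300]
cv2.imwrite('pics/c3.png',cv2.resize(np.hstack([I,J]),None,fx=2.6,fy=2.6))
E
```

```text
t 13.25 p [0.6139 0.3249 0.4369] phi 16.32 zax [-1.e-04 -1.e-04 -1.e+00] F [ 0.03  0.2  -2.43] M [ 0.016 -0.111  0.037] w 0.0096 q [ 0.33  0.6   1.2  -0.    1.34  0.04]
d tool rows(25mm): [0.04 0.01 1.46] rz rows(8deg): 0.0
full rotvec rows [0.001 0.001 0.003]
```

View pics/c3.png

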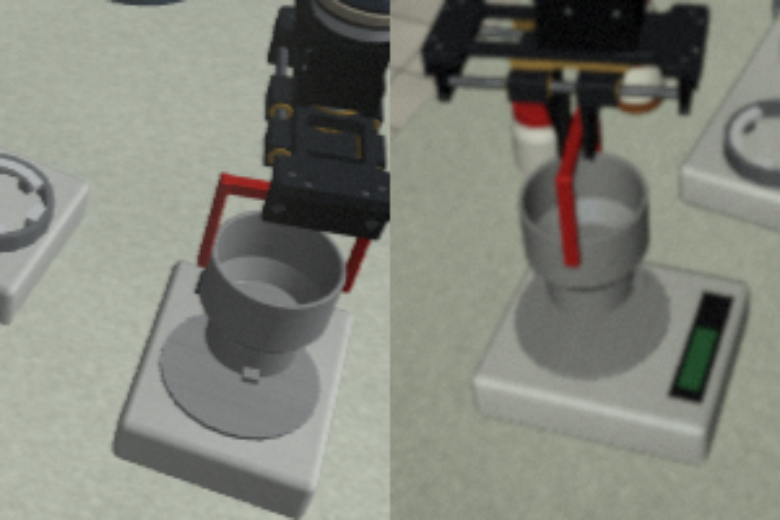

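The cup is upright and centred over the pan in both views, so I'll lower it slowly.

Request:
{"op": "step_arm", "data": {"steps": [[1,0,0,0.3,0,0,0],[1,0,0,0.3,0,0,0],[1,0,0,0.3,0,0,0],[1,0,0,0.2,0,0,0],[1,0,0,0.1,0,0,0],[1,0,0,0.1,0,0,0],[1,0,0,0.05,0,0,0],[1,0,0,0.05,0,0,0],[1,0,0,0.02,0,0,0],[1,0,0,0,0,0,0]]}}

```text
time: 14.35
position: [0.6138, 0.3256, 0.4019]
tool_rot: [0.99, 0.142, 0.0, -0.0]
ft_force: [-0.6, -0.1, -1.7]
grip_width: 0.0096
```

```bash
python3 go.py .615 .325 .4005 16.3
```

```text
t 14.35 p [0.6138 0.3256 0.4019] phi 16.37 zax [ 2.e-04  0.e+00 -1.e+00] F [-0.56 -0.07 -1.68] M [-0.044 -0.159 -0.005] w 0.0096 q [ 0.33  0.63  1.24 -0.    1.27  0.04]
d tool rows(25mm): [0.04 0.04 0.05] rz rows(8deg): 0.01
full rotvec rows [ 0.    -0.002  0.009]
```

Request:
{"op": "step_arm", "data": {"steps": [[1,0,0,0.02,0,0,0],[1,0,0,0.02,0,0,0],[1,0,0,0.02,0,0,0],[1,0,0,0.02,0,0,0],[1,0,0,0,0,0,0],[1,0,0,0,0,0,0],[1,0,0,0,0,0,0],[1,0,0,0,0,0,0],[1,0,0,0,0,0,0],[1,0,0,0,0,0,0]]}}

```text
time: 15.35
position: [0.6138, 0.3256, 0.3998]
tool_rot: [0.99, 0.142, 0.0, -0.0]
ft_force: [-0.1, -1.2, -2.7]
grip_width: 0.0097
```

```bash
python3 go.py .615 .325 .4005 16.3
```

```text
t 15.35 p [0.6138 0.3256 0.3998] phi 16.37 zax [ 0.  0. -1.] F [-0.11 -1.23 -2.68] M [ 0.044 -0.104  0.019] w 0.0097 q [0.33 0.63 1.25 0.   1.27 0.04]
d tool rows(25mm): [ 0.04  0.04 -0.03] rz rows(8deg): 0.01
full rotvec rows [-0.    -0.     0.009]
```

Request:
{"op": "step_arm", "data": {"steps": [[1,0,0,0.02,0,0,0],[1,0,0,0.02,0,0,0],[1,0,0,0.02,0,0,0],[1,0,0,0.02,0,0,0],[1,0,0,0.02,0,0,0],[1,0,0,0.0,0,0,0],[1,0,0,0,0,0,0],[1,0,0,0,0,0,0],[1,0,0,0,0,0,0],[1,0,0,0,0,0,0]]}}

```text
time: 16.35
position: [0.6139, 0.3257, 0.3997]
tool_rot: [0.99, 0.142, 0.001, -0.0]
ft_force: [-1.6, -2.0, 7.1]
grip_width: 0.0096
```

```bash
python3 go.py .615 .325 .4005 16.3; python3 - <<'E'
from h import *
snap('side','d4')
I=cv2.imread('pics/d4.png')[230:390,150:300]
cv2.imwrite('pics/c4.png',cv2.resize(I,None,fx=4,fy=4))
P,ok,p=cloud('d4');p=p.astype(int)
m=ok&(p[...,0]>90)&(p[...,1]<60)&(p[...,2]<60)&(P[...,1]>.2)&(P[...,0]>.4)&(P[...,2]>.13);print(np.percentile(P[m][:,2],[50,90,97,99,100]))
for v in range(300,345,3): print(v,P[v,222].round(3),p[v,222])
E
```

```text
t 16.35 p [0.6139 0.3257 0.3997] phi 16.38 zax [ 2.7e-03  9.0e-04 -1.0e+00] F [-1.59 -1.97  7.12] M [-0.16  0.29  0.01] w 0.0096 q [ 0.33  0.63  1.25 -0.    1.26  0.04]
d tool rows(25mm): [ 0.03  0.04 -0.03] rz rows(8deg): 0.01
full rotvec rows [-0.001 -0.02   0.01 ]
[0.22327574 0.24095203 0.24170167 0.24198247 0.24236268]
300 [0.641 0.29  0.118] [121 116 112]
303 [0.638 0.295 0.114] [113  99  95]
306 [0.593 0.374 0.202] [106  88  84]
309 [0.593 0.376 0.196] [90 62 59]
312 [0.592 0.377 0.19 ] [93 42 41]
315 [0.593 0.377 0.18 ] [103  38  38]
318 [0.593 0.378 0.173] [103  31  28]
321 [0.594 0.377 0.163] [113  30  26]
324 [0.593 0.38  0.158] [121  37  37]
327 [0.598 0.373 0.138] [104 106 101]
330 [0.599 0.373 0.13 ] [105 107 102]
333 [0.599 0.373 0.12 ] [91 92 87]
336 [0.299 0.881 0.831] [104 105 102]
339 [0.608 0.36  0.083] [106 107 104]
342 [0.609 0.36  0.073] [107 110 105]
```

View pics/c4.png

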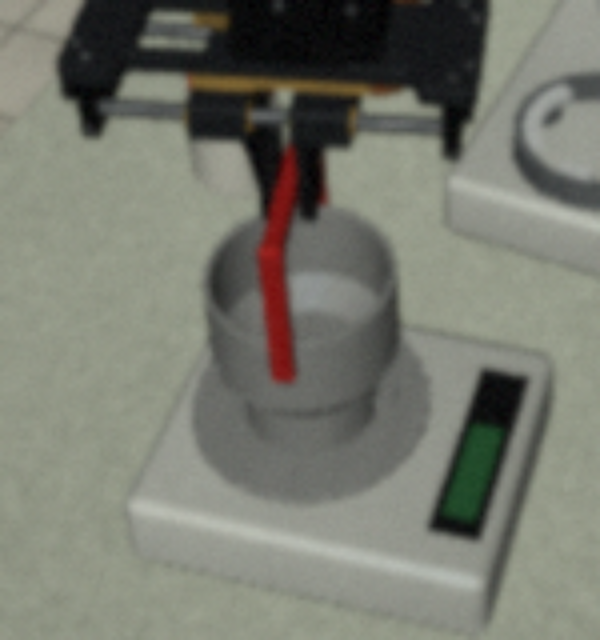

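Contact: Fz is +7 N and the bar top is at 0.241, which equals pan height plus 0.171. I'll relax the press and open halfway.

Request:
{"op": "step_arm", "data": {"steps": [[1,0,0,-0.07,0,0,0],[1,0,0,0,0,0,0],[0,0,0,0,0,0,0],[0,0,0,0,0,0,0],[0,0,0,0,0,0,0],[0,0,0,0,0,0,0],[0,0,0,0,0,0,0],[0,0,0,0,0,0,0],[0,0,0,0,0,0,0],[0,0,0,0,0,0,0]]}}

```text
time: 17.4
position: [0.6138, 0.3256, 0.399]
tool_rot: [0.99, 0.142, 0.0, -0.0]
ft_force: [-0.2, -0.6, -0.0]
grip_width: 0.0432
```

```bash
python3 go.py .615 .325 .4005 16.3; python3 - <<'E'
from h import *
snap('side','d5');snap('scene','s5')
for f in('d5','s5'):
    P,ok,p=cloud(f);p=p.astype(int)
    m=ok&(p[...,0]>90)&(p[...,1]<60)&(p[...,2]<60)&(P[...,1]>.2)&(P[...,0]>.4)&(P[...,2]>.233)
    Q=P[m];e=np.linalg.svd(Q[:,:2]-Q[:,:2].mean(0),full_matrices=False)[2][0];s=(Q[:,:2]-Q[:,:2].mean(0))@e
    print(f,len(Q),Q[:,:2].mean(0)+e*(s.min()+s.max())/2,np.ptp(s),np.degrees(np.arctan2(e[1],e[0])),np.percentile(Q[:,2],[5,50,95]))
I=cv2.imread('pics/s5.png')[130:330,330:480];J=cv2.imread('pics/d5.png')[210:410,150:300]
cv2.imwrite('pics/c5.png',cv2.resize(np.hstack([I,J]),None,fx=2.6,fy=2.6))
E
```

```text
t 17.4 p [0.6138 0.3256 0.399 ] phi 16.37 zax [ 0.  0. -1.] F [-0.21 -0.57 -0.04] M [ 0.027 -0.11  -0.042] w 0.0432 q [0.33 0.63 1.25 0.   1.26 0.04]
d tool rows(25mm): [ 0.04  0.04 -0.06] rz rows(8deg): 0.01
full rotvec rows [-0.    -0.     0.008]
d5 190 [0.61263346 0.32481921] 0.11636626485711193 -73.86361274085588 [0.23508167 0.24002804 0.24219703]
s5 66 [0.62775052 0.28717802] 0.03190019340872789 105.5030997597813 [0.23688162 0.23980981 0.24281984]
```

View pics/c5.png

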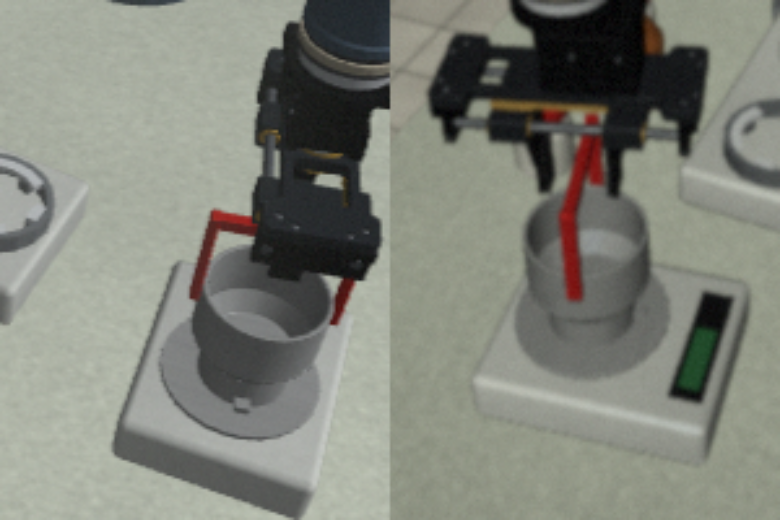

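The cup stands alone on the pan, upright. The bar centre is at (0.613, 0.325) and its angle is 106°. Gripping the middle would foul the hook strip, so after a rest I'll slide 28 mm along the bar and re-grip there.

Request:
{"op": "step_arm", "data": {"steps": [[0,0,0,0,0,0,0],[0,0,0,0,0,0,0],[0,0,0,0,0,0,0],[0,0,0,0,0,0,0],[0,0,0,0,0,0,0],[0,0,0,0,0,0,0],[0,0,-0.28,0,0,0,0],[0,0,-0.28,0,0,0,0],[0,0,-0.28,0,0,0,0],[0,0,-0.28,0,0,0,0]]}}

```text
time: 18.5
position: [0.6056, 0.3534, 0.399]
tool_rot: [0.99, 0.143, -0.0, -0.0]
ft_force: [0.5, 0.0, -0.3]
grip_width: 0.0434
```

Request:
{"op": "step_arm", "data": {"steps": [[0,0,0,0,0,0,0],[1,0,0,0,0,0,0],[1,0,0,0,0,0,0],[1,0,0,0,0,0,0],[1,0,0,0,0,0,0],[1,0,0,0,0,0,0],[1,0,0,0,0,0,0],[1,0,0,0,0,0,0],[1,0,0,0,0,0,0],[1,0,0,0,0,0,0]], "squeeze": 60}}

```text
time: 19.5
position: [0.6059, 0.3524, 0.399]
tool_rot: [0.99, 0.142, -0.0, 0.0]
ft_force: [1.2, -0.4, -0.4]
grip_width: 0.0092
```

Request:
{"op": "step_arm", "data": {"steps": [[1,0,0,-0.1,0,0,0],[1,0,0,-0.1,0,0,0],[1,0,0,-0.2,0,0,0],[1,0,0,-0.3,0,0,0],[1,0,0,-0.5,0,0,0],[1,0,0,-0.7,0,0,0],[1,0,0,-0.7,0,0,0],[1,0,0,-0.7,0,0,0],[1,0,0,-0.4,0,0,0],[1,0,0,-0.2,0,0,0]]}}

```text
time: 20.5
position: [0.6059, 0.3525, 0.4987]
tool_rot: [0.99, 0.142, 0.002, -0.0]
ft_force: [0.1, -0.8, -3.1]
grip_width: 0.0098
```

```bash
python3 go.py .60 .325 .57 16.3; python3 - <<'E'
from h import *
snap('side','d6');snap('scene','s6')
for f in('d6','s6'):
    P,ok,p=cloud(f);p=p.astype(int)
    m=ok&(p[...,0]>80)&(p[...,1]<60)&(p[...,2]<60)&(P[...,1]>.2)&(P[...,0]>.4)&(P[...,2]>.2)
    v,u=np.nonzero(m);print(f,len(v))
    np.savez('pics/x_%s.npz'%f,Q=P[m])
I=cv2.imread('pics/s6.png')[60:330,300:500];J=cv2.imread('pics/d6.png')[110:380,130:330]
cv2.imwrite('pics/c6.png',cv2.resize(np.hstack([I,J]),None,fx=2,fy=2))
E
```

```text
t 20.5 p [0.6059 0.3525 0.4987] phi 16.37 zax [ 0.0031  0.0012 -1.    ] F [ 0.11 -0.8  -3.08] M [ 0.055 -0.069  0.021] w 0.0098 q [0.37 0.56 1.1  0.   1.47 0.08]
d tool rows(25mm): [-0.53  0.99 -2.85] rz rows(8deg): 0.01
full rotvec rows [-0.002 -0.024  0.009]
d6 346
s6 274
```

View pics/c6.png

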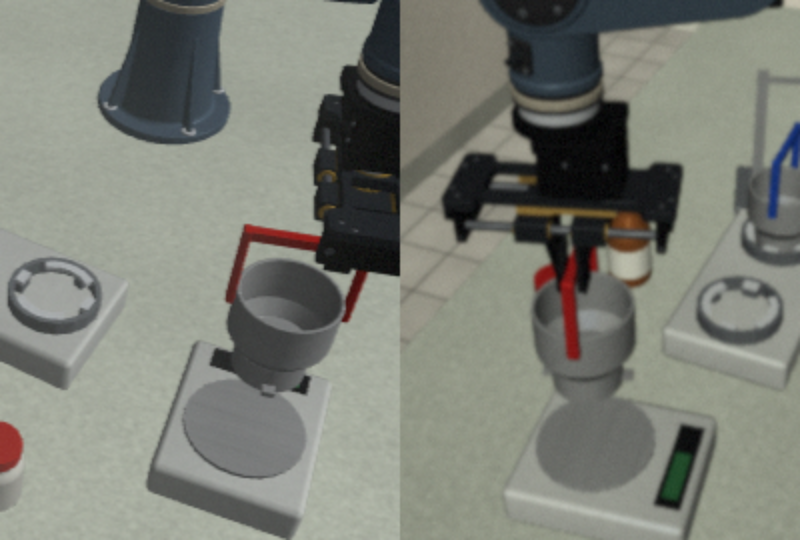

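The cup hangs level in the off-centre grip. I'll carry it high, over the blue cup, to the point in front of the hook.

```bash
python3 go.py .392 -.332 .59 16.3
```

```text
t 20.6 p [0.6059 0.3525 0.4975] phi 16.37 zax [ 1.5e-03  6.0e-04 -1.0e+00] F [-0.19 -0.31 -2.18] M [ 0.131 -0.095  0.024] w 0.0096 q [0.37 0.56 1.11 0.   1.47 0.08]
d tool rows(25mm): [-15.92  23.86  -3.73] rz rows(8deg): 0.01
full rotvec rows [-0.001 -0.012  0.009]
```

Request:
{"op": "step_arm", "data": {"steps": [[1,-0.2,0.3,-0.47,0,0,0],[1,-0.4,0.6,-0.47,0,0,0],[1,-0.4,0.6,-0.47,0,0,0],[1,-0.4,0.6,-0.47,0,0,0],[1,-0.4,0.6,-0.47,0,0,0],[1,-0.4,0.6,-0.47,0,0,0],[1,-0.4,0.6,-0.47,0,0,0],[1,-0.4,0.6,-0.44,0,0,0],[1,-0.4,0.6,0,0,0,0],[1,-0.4,0.6,0,0,0,0]]}}

```text
time: 21.6
position: [0.5543, 0.1875, 0.5899]
tool_rot: [0.99, 0.142, 0.0, 0.0]
ft_force: [-1.1, 0.3, -2.3]
grip_width: 0.0096
```

Request:
{"op": "step_arm", "data": {"steps": [[1,-0.4,0.6,0,0,0,0],[1,-0.4,0.6,0,0,0,0],[1,-0.4,0.6,0,0,0,0],[1,-0.4,0.6,0,0,0,0],[1,-0.4,0.6,0,0,0,0],[1,-0.4,0.6,0,0,0,0],[1,-0.4,0.6,0,0,0,0],[1,-0.4,0.6,0,0,0,0],[1,-0.4,0.6,0,0,0,0],[1,-0.4,0.6,0,0,0,0]]}}

```text
time: 22.6
position: [0.5006, 0.0156, 0.5892]
tool_rot: [0.99, 0.142, -0.001, -0.0]
ft_force: [0.1, -0.9, -1.6]
grip_width: 0.0093
```

```bash
python3 go.py .392 -.332 .59 16.3
```

```text
t 22.6 p [0.5006 0.0156 0.5892] phi 16.37 zax [-1.1e-03  2.0e-04 -1.0e+00] F [ 0.13 -0.88 -1.62] M [ 0.066 -0.073  0.091] w 0.0093 q [-0.19  0.18  1.46 -0.    1.5  -0.48]
d tool rows(25mm): [-8.09 12.12 -0.03] rz rows(8deg): 0.01
full rotvec rows [-0.003  0.007  0.009]
```

Request:
{"op": "step_arm", "data": {"steps": [[1,-0.4,0.6,0,0,0,0],[1,-0.4,0.6,0,0,0,0],[1,-0.4,0.6,0,0,0,0],[1,-0.4,0.6,0,0,0,0],[1,-0.4,0.6,0,0,0,0],[1,-0.4,0.6,0,0,0,0],[1,-0.4,0.6,0,0,0,0],[1,-0.4,0.6,0,0,0,0],[1,-0.4,0.6,0,0,0,0],[1,-0.4,0.6,0,0,0,0]]}}

```text
time: 23.6
position: [0.4467, -0.1562, 0.5893]
tool_rot: [0.99, 0.142, -0.0, -0.0]
ft_force: [0.1, -0.6, -2.7]
grip_width: 0.0092
```

Request:
{"op": "step_arm", "data": {"steps": [[1,-0.4,0.6,0,0,0,0],[1,-0.4,0.6,0,0,0,0],[1,-0.4,0.6,0,0,0,0],[1,-0.4,0.6,0,0,0,0],[1,-0.4,0.6,0,0,0,0],[1,-0.4,0.6,0,0,0,0],[1,-0.4,0.6,0,0,0,0],[1,-0.4,0.6,0,0,0,0],[1,-0.4,0.6,0,0,0,0],[1,-0.4,0.6,0,0,0,0]]}}

```text
time: 24.6
position: [0.3929, -0.3282, 0.5892]
tool_rot: [0.99, 0.142, -0.0, -0.001]
ft_force: [0.7, -0.4, -1.9]
grip_width: 0.0095
```

```bash
python3 go.py .392 -.332 .409 16.3; python3 - <<'E'
from h import *
snap('side','d7');snap('scene','s7')
E
```

```text
t 24.6 p [ 0.3929 -0.3282  0.5892] phi 16.36 zax [-8.e-04  9.e-04 -1.e+00] F [ 0.67 -0.43 -1.88] M [ 0.022 -0.096 -0.015] w 0.0095 q [-0.91  0.2   1.43 -0.    1.51 -1.2 ]
d tool rows(25mm): [-0.07  0.14  7.21] rz rows(8deg): 0.01
full rotvec rows [-0.008  0.004  0.008]
```

View pics/s7.png

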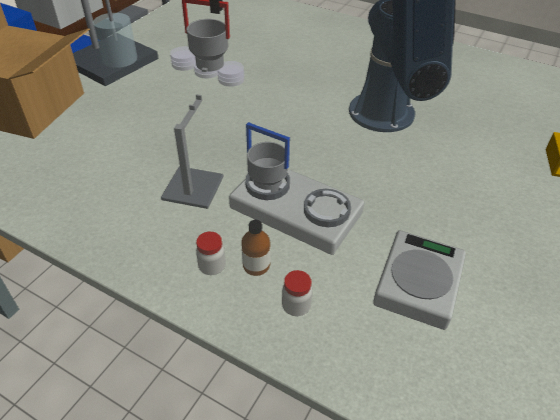

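The cup is held level at (207,40), in front of the hook tip at (198,97). I'll check where the white discs near (205,68) are before lowering.

```bash
python3 - <<'E'
from h import *
for u,v in((183,55),(206,66),(230,72),(170,57),(243,72),(230,84)): print(px('s0',u,v).round(3))
P,ok,p=cloud('s7');p=p.astype(int)
m=ok&(p[...,0]>80)&(p[...,1]<60)&(p[...,2]<60)&(P[...,1]<-.2)&(P[...,2]>.35)
Q=P[m];e=np.linalg.svd(Q-Q.mean(0),full_matrices=False)[2][0];print(len(Q),Q.min(0),Q.max(0),e)
E
```

```text
[ 0.099 -0.702  0.048]
[ 0.095 -0.61   0.03 ]
[ 0.102 -0.506  0.042]
[ 0.07  -0.79   0.002]
[ 0.07  -0.474  0.035]
[ 0.117 -0.497  0.007]
196 [ 0.38379606 -0.41155026  0.35017654] [ 0.42403527 -0.29956121  0.43468761] [ 0.27566551 -0.96023499 -0.04424136]
```

Request:
{"op": "step_arm", "data": {"steps": [[1,0,0,0.5,0,0,0],[1,0,0,0.8,0,0,0],[1,0,0,0.8,0,0,0],[1,0,0,0.8,0,0,0],[1,0,0,0.8,0,0,0],[1,0,0,0.8,0,0,0],[1,0,0,0.8,0,0,0],[1,0,0,0.8,0,0,0],[1,0,0,0.7,0,0,0],[1,0,0,0.37,0,0,0]]}}

```text
time: 25.7
position: [0.3935, -0.3263, 0.409]
tool_rot: [0.99, 0.143, -0.001, -0.002]
ft_force: [-0.4, 0.2, -1.6]
grip_width: 0.0094
```

```bash
python3 go.py .506 -.298 .410 16.3; python3 - <<'E'
from h import *
snap('side','d8');snap('scene','s8')
for f in('s8','d8'):
    P,ok,p=cloud(f);p=p.astype(int)
    m=ok&(p[...,0]>70)&(p[...,1]<60)&(p[...,2]<60)&(P[...,1]<-.2)&(P[...,2]>.235)&(P[...,2]<.27)
    Q=P[m];e=np.linalg.svd(Q-Q.mean(0),full_matrices=False)[2][0];s=(Q-Q.mean(0))@e
    print(len(Q),Q.mean(0)+e*(s.min()+s.max())/2,np.ptp(s),e, np.percentile(Q[:,2],[50,95]))
I=cv2.imread('pics/s8.png')[40:220,130:290];J=cv2.imread('pics/d8.png')[100:280,260:440]
cv2.imwrite('pics/c8.png',np.hstack([cv2.resize(I,None,fx=2.3,fy=2.3),cv2.resize(J,None,fx=2.3,fy=2.3)]))
E
```

```text
t 25.7 p [ 0.3935 -0.3263  0.409 ] phi 16.39 zax [-0.0019  0.0032 -1.    ] F [-0.37  0.18 -1.65] M [ 0.039 -0.069 -0.014] w 0.0094 q [-0.91  0.37  1.71  0.    1.07 -1.2 ]
d tool rows(25mm): [ 4.64  0.18 -0.05] rz rows(8deg): 0.01
full rotvec rows [-0.026  0.007  0.011]
96 [ 0.49806296 -0.53593379  0.24137021] 0.5264207056475907 [-0.44040509  0.89769413  0.01373341] [0.24395502 0.25135897]
47 [ 0.25973083 -1.01565454  0.24854769] 1.466707082969996 [-0.18886609 -0.98199942  0.0025973 ] [0.24846138 0.25846779]
```

View pics/c8.png

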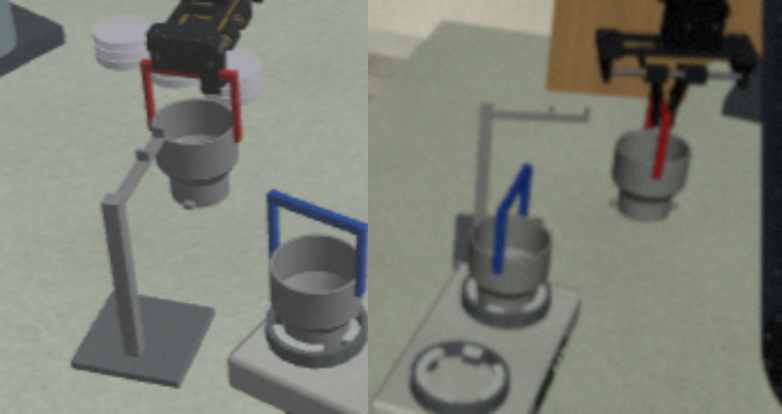

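The hook tip at (155,133) in the left crop points into the arch. I'll slide the cup along the hook axis.

Request:
{"op": "step_arm", "data": {"steps": [[1,0.3,0.03,0,0,0,0],[1,0.5,0.03,0,0,0,0],[1,0.5,0.03,0,0,0,0],[1,0.5,0.03,0,0,0,0],[1,0.5,0.03,0,0,0,0],[1,0.5,0.03,0,0,0,0],[1,0.5,0,0,0,0,0],[1,0.5,0,0,0,0,0],[1,0.5,0,0,0,0,0],[1,0.34,0,0,0,0,0]]}}

```text
time: 26.8
position: [0.5077, -0.2986, 0.4104]
tool_rot: [0.99, 0.143, 0.0, 0.0]
ft_force: [-1.1, 0.3, -1.3]
grip_width: 0.0089
```

```bash
python3 go.py .506 -.298 .387 16.3; python3 - <<'E'
from h import *
snap('side','d9');snap('scene','s9')
I=cv2.imread('pics/s9.png')[70:190,150:250];J=cv2.imread('pics/d9.png')[110:230,290:390]
cv2.imwrite('pics/c9.png',np.hstack([cv2.resize(I,None,fx=4,fy=4,interpolation=cv2.INTER_CUBIC),cv2.resize(J,None,fx=4,fy=4,interpolation=cv2.INTER_CUBIC)]))
E
```

```text
t 26.8 p [ 0.5077 -0.2986  0.4104] phi 16.4 zax [ 3.e-04 -0.e+00 -1.e+00] F [-1.13  0.26 -1.33] M [ 0.021 -0.094 -0.043] w 0.0089 q [-0.72  0.47  1.52  0.    1.15 -1.01]
d tool rows(25mm): [-0.06 -0.04  0.94] rz rows(8deg): 0.01
full rotvec rows [ 0.001 -0.002  0.012]
```

View pics/c9.png

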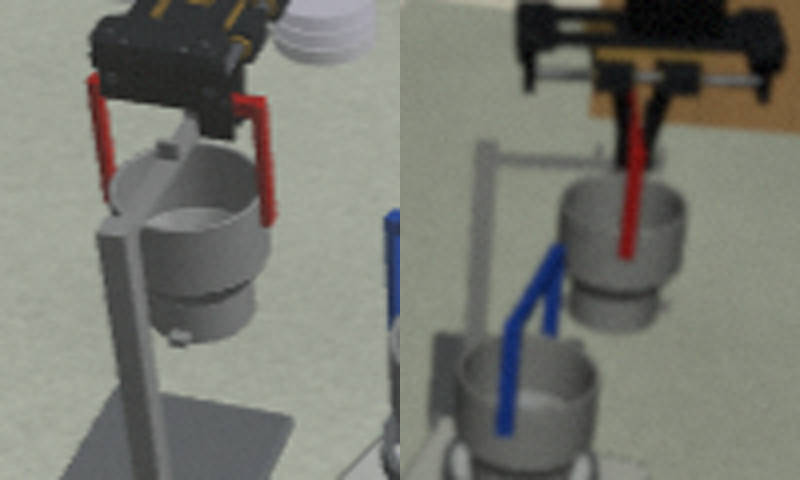

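The strip passes through the arch near its middle, at about (185,130) in the left crop. I'll lower the bar between the stops.

Request:
{"op": "step_arm", "data": {"steps": [[1,-0.04,-0.03,0.2,0,0,0],[1,0,0,0.2,0,0,0],[1,0,0,0.2,0,0,0],[1,0,0,0.1,0,0,0],[1,0,0,0.1,0,0,0],[1,0,0,0.06,0,0,0],[1,0,0,0.04,0,0,0],[1,0,0,0.02,0,0,0],[1,0,0,0,0,0,0],[1,0,0,0,0,0,0]]}}

```text
time: 27.9
position: [0.5054, -0.2985, 0.3876]
tool_rot: [0.99, 0.142, 0.0, 0.0]
ft_force: [0.0, -0.2, -1.9]
grip_width: 0.0088
```

```bash
python3 go.py .506 -.298 .385 16.3
```

```text
t 27.9 p [ 0.5054 -0.2985  0.3876] phi 16.37 zax [ 2.e-04 -2.e-04 -1.e+00] F [ 0.05 -0.16 -1.85] M [ 0.023 -0.109 -0.002] w 0.0088 q [-0.72  0.5   1.55 -0.    1.1  -1.01]
d tool rows(25mm): [ 0.03 -0.01  0.11] rz rows(8deg): 0.01
full rotvec rows [ 0.002 -0.001  0.009]
```

Request:
{"op": "step_arm", "data": {"steps": [[1,0,0,0.03,0,0,0],[1,0,0,0.03,0,0,0],[1,0,0,0.03,0,0,0],[1,0,0,0.02,0,0,0],[1,0,0,0,0,0,0],[1,0,0,0,0,0,0],[1,0,0,0,0,0,0],[1,0,0,0,0,0,0],[1,0,0,0,0,0,0],[1,0,0,0,0,0,0]]}}

```text
time: 28.9
position: [0.5053, -0.2985, 0.3849]
tool_rot: [0.99, 0.142, 0.0, -0.0]
ft_force: [0.4, 1.1, 0.4]
grip_width: 0.0094
```

```bash
python3 go.py .506 -.298 .385 16.3; python3 - <<'E'
from h import *
snap('side','d10');snap('scene','s10')
I=cv2.imread('pics/s10.png')[70:190,150:250];J=cv2.imread('pics/d10.png')[110:230,290:390]
cv2.imwrite('pics/c10.png',np.hstack([cv2.resize(I,None,fx=4,fy=4,interpolation=cv2.INTER_CUBIC),cv2.resize(J,None,fx=4,fy=4,interpolation=cv2.INTER_CUBIC)]))
E
```

```text
t 28.9 p [ 0.5053 -0.2985  0.3849] phi 16.37 zax [ 0.  0. -1.] F [0.45 1.07 0.36] M [ 0.156 -0.016 -0.024] w 0.0094 q [-0.72  0.5   1.55  0.    1.09 -1.01]
d tool rows(25mm): [ 0.03 -0.01 -0.01] rz rows(8deg): 0.01
full rotvec rows [-0.    -0.     0.009]
```

View pics/c10.png

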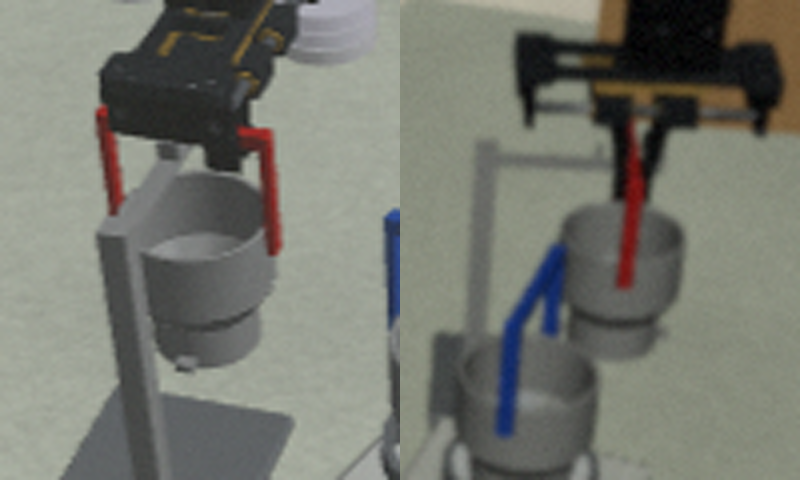

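Contact is at the expected height: TCP z is 0.385 and the weight has come off the wrist, so the bar rests on the strip and not on a stop. Now I'll release.

Request:
{"op": "step_arm", "data": {"steps": [[1,0,0,0.015,0,0,0],[1,0,0,0,0,0,0],[0.7,0,0,0,0,0,0],[0.5,0,0,0,0,0,0],[0.2,0,0,0,0,0,0],[0,0,0,0,0,0,0],[0,0,0,0,0,0,0],[0,0,0,0,0,0,0],[0,0,0,0,0,0,0],[0,0,0,0,0,0,0]]}}

```text
time: 30.0
position: [0.5053, -0.2985, 0.3844]
tool_rot: [0.99, 0.142, -0.0, -0.0]
ft_force: [-0.7, -0.1, -1.1]
grip_width: 0.0433
```

```bash
python3 go.py .506 -.298 .385 16.3; python3 - <<'E'
from h import *
snap('side','d11');snap('scene','s11')
I=cv2.imread('pics/s11.png')[70:190,150:250];J=cv2.imread('pics/d11.png')[110:230,290:390]
cv2.imwrite('pics/c11.png',np.hstack([cv2.resize(I,None,fx=4,fy=4,interpolation=cv2.INTER_CUBIC),cv2.resize(J,None,fx=4,fy=4,interpolation=cv2.INTER_CUBIC)]))
E
```

```text
t 30.0 p [ 0.5053 -0.2985  0.3844] phi 16.37 zax [-0.  0. -1.] F [-0.67 -0.05 -1.14] M [-0.029 -0.103 -0.009] w 0.0433 q [-0.72  0.5   1.55  0.    1.09 -1.01]
d tool rows(25mm): [ 0.03 -0.01 -0.03] rz rows(8deg): 0.01
full rotvec rows [-0.    -0.     0.009]
```

View pics/c11.png

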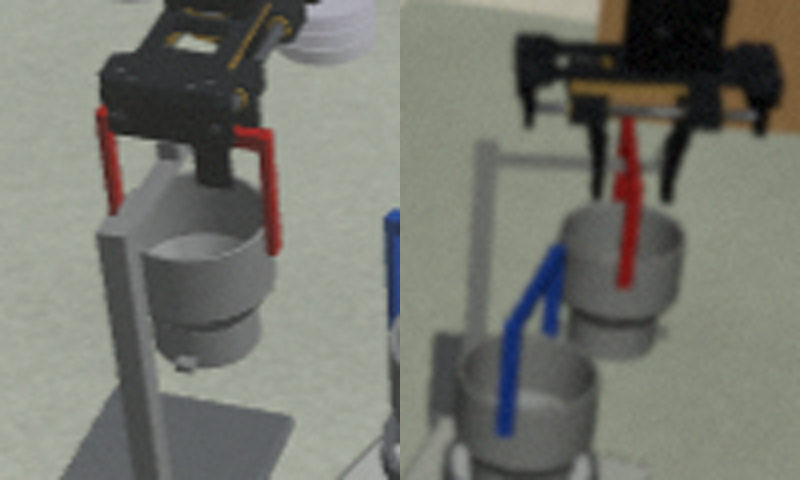

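The cup hangs on its own between the stops, level and unmoved. I'll lift the hand straight up.

Request:
{"op": "step_arm", "data": {"steps": [[0,0,0,-0.2,0,0,0],[0,0,0,-0.4,0,0,0],[0,0,0,-0.6,0,0,0],[0,0,0,-0.8,0,0,0],[0,0,0,-0.8,0,0,0],[0,0,0,-0.8,0,0,0],[0,0,0,-0.8,0,0,0],[0,0,0,-0.8,0,0,0],[0,0,0,-0.4,0,0,0],[0,0,0,0,0,0,0]]}}

```text
time: 31.1
position: [0.5054, -0.2986, 0.5266]
tool_rot: [0.99, 0.142, 0.001, 0.002]
ft_force: [-1.0, 0.4, 0.5]
grip_width: 0.0437
```

Request:
{"op": "step_arm", "data": {"steps": [[0,0,0,0,0,0,0],[0,0,0,0,0,0,0],[0,0,0,0,0,0,0],[0,0,0,0,0,0,0],[0,0,0,0,0,0,0],[0,0,0,0,0,0,0],[0,0,0,0,0,0,0],[0,0,0,0,0,0,0],[0,0,0,0,0,0,0],[0,0,0,0,0,0,0]]}}

```text
time: 32.1
position: [0.5053, -0.2985, 0.5244]
tool_rot: [0.99, 0.142, 0.0, 0.0]
ft_force: [0.3, 0.2, 0.6]
grip_width: 0.0437
```

```bash
python3 go.py; python3 - <<'E'
from h import *
snap('scene','s12a');snap('side','d12');snap('scene','s12')
a=load('s12a')['p'].astype(int)[90:200,170:240];b=load('s12')['p'].astype(int)[90:200,170:240];print('diff',abs(a-b).mean())
for f in('s12','d12'):
    P,ok,p=cloud(f);p=p.astype(int)
    m=ok&(p[...,0]>70)&(p[...,1]<60)&(p[...,2]<60)&(P[...,1]<-.2)&(P[...,1]>-.5)&(P[...,2]>.218)&(P[...,2]<.25)&(P[...,0]>.4)&(P[...,0]<.6)
    Q=P[m];e=np.linalg.svd(Q-Q.mean(0),full_matrices=False)[2][0];s=(Q-Q.mean(0))@e
    print(len(Q),Q.mean(0)+e*(s.min()+s.max())/2,np.ptp(s),e, np.percentile(Q[:,2],[50,95]))
    m=ok&(p[...,2]>90)&(p[...,0]<60)&(p[...,1]<100)&(P[...,2]>.222)&(P[...,2]<.26)&(P[...,0]>.3)&(abs(P[...,1])<.5)
    print('blue',(P[m].min(0)+P[m].max(0))/2)
I=cv2.imread('pics/s12.png')[70:250,150:310];J=cv2.imread('pics/d12.png')[110:230,290:390]
cv2.imwrite('pics/c12.png',np.hstack([cv2.resize(I,(427,480)),cv2.resize(J,(370,480),interpolation=cv2.INTER_CUBIC)]))
E
```

```text
t 32.1 p [ 0.5053 -0.2985  0.5244] phi 16.37 zax [ 1.e-04 -0.e+00 -1.e+00] F [0.34 0.24 0.65] M [ 0.032 -0.108 -0.001] w 0.0437 q [-0.72  0.36  1.37  0.    1.41 -1.01]
diff 1.6361471861471861
198 [ 0.51686604 -0.32233581  0.22404717] 0.11242500273046586 [-0.28286361  0.95915902 -0.00146444] [0.22428378 0.22850616]
blue [ 0.53154972 -0.10759977  0.2258333 ]
55 [ 0.512822   -0.32136879  0.22464244] 0.11015463055080872 [-0.28501478  0.95849652 -0.00714117] [0.22518614 0.22667066]
blue [ 0.5273711  -0.10788126  0.22437575]
```

View pics/c12.png

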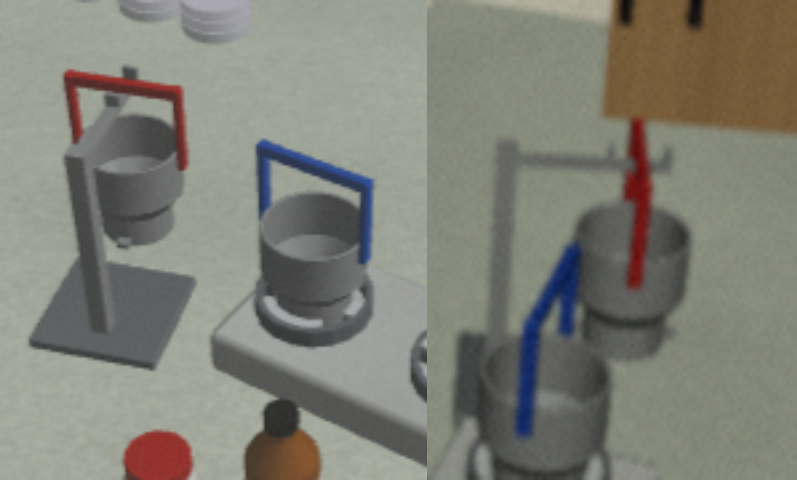

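The cup hangs between the stops. The bar centre is at about (0.515, -0.322), within 4 mm of the measured seat, and the bar is level to 0.01 rad. The blue bar is where it started and the hand is clear.

```bash
python3 -c "
from rig import robot; print(robot.hand_in())"
```

```text
the job is handed in; nothing more can be done
None
```

The red cup is unscrewed, weighed and hanging on the hook. I handed the job in at about 32 s, and no verdict was reported.

- **Unscrewing:** the cup turned freely counter-clockwise with almost no wrist moment. I turned it about 1.03 rad from seated and it lifted straight out.
- **Weighing:** I lowered it slowly onto the middle of the pan and let go. It stood upright there for over a second.
- **Hanging:** I gripped the bar again 28 mm off its centre, because fingers at the middle would have hit the hook strip. I then fed the arch over the hook, lowered the bar between the stops, opened the fingers and raised the hand clear.

**Last checks**
- **Red cup:** the bar centre is within about 4 mm of the measured seat and the bar is level to about 0.01 rad. Two pictures taken 0.1 s apart show no movement.
- **Blue cup:** its handle is within about 2 mm of where it started and it is still seated.
- **Jars and bottle:** nothing came near them and they stand unmoved in the scene pictures. I did not re-measure their positions.

The two fixed cameras disagreed by up to about 6 mm, most on the pan's x and the hook seat's y. I used values between them, and contact heights at the pan and hook matched what was expected to 1–2 mm.

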